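Prop the drying cabinet's door open on its stay

TASK

Prop the drying cabinet's self-closing door ajar on its stay: lift the stay bar by its red ball, swing the door open with it, and drop the second hole from the ball over the brass pin, feeling for the pin gently rather than forcing the bar against it. Press the bar fully home so it lies flat, then let go; the stay must hold the door by itself, and leave the other things where they are.

Things in the scene. Friction and masses are not known exactly. Their poses are not given: they have to be found in the camera images.
- cabinet: Teal steel drying cabinet fixed to the bench, 260 deep (x) x 340 wide (y) x 180 mm high. Origin: centre of its underside. Its own -x points out of its front, where the door hangs; +z up. Its top is flat, at 180 mm.
- door_hinge (a point): Point on the door's vertical hinge axis (cabinet frame x -142, y -158 mm), 185.5 mm above the bench, the height of the level bar's underside. From it the pin plate's centre lies 50 mm along the cabinet's +x and 100 mm along its +y. The door's centre plane passes through this axis.
- door (a joint): Opening of the clear framed door (325 mm long, top rail 176 mm above the bench), rad: 0 closed (lying along the cabinet's +y from the hinge), growing as it swings out to the cabinet's -x, to 1.4. Starts closed. A spring shuts it (0.25 N m closed, 0.38 N m at 0.5 rad), damped by a soft-close hinge (1.5 N m s/rad): let go, it closes slowly.
- stay_pivot (a point): Where the stay's swivel knuckle stands on the door's top rail: 215 mm along the door from the hinge axis, at the height of the level bar's underside. The bar's two hinges cross here: it swivels about the vertical and lifts about the horizontal crosswise axis.
- swivel (a joint): Swivel of the stay on the door, rad: 0 with the bar lying back along the door towards the hinge; growing as the bar swings in over the cabinet's top (-0.2 to 2.0). In the cabinet frame the bar points from pivot to ball at the yaw (door - pi/2 + swivel).
- stay: Steel bar 22 wide x 5 mm thick, about 0.22 kg, five 10.5 mm round holes 105, 130, 155, 180, 205 mm from the pivot. Origin: the pivot, at the bar's underside; x runs to the ball, z up. It lifts freely 0 to 0.8 rad and sinks by its weight; the knuckle stops it at level, 1.5 mm over the pin plate. Starts level over the cabinet's top, swung off the pin.
- stay_ball (a point): Centre of the red ball by which the stay is handled: 24 mm diameter, on a thin neck over the bar, 250 mm from the pivot and 26 mm above the bar's underside (211.5 mm above the bench when the bar is level). The ball can turn between the fingers.
- stay_hole (a point): Centre, at the bar's underside, of the hole to be used: the second from the ball, 180 mm from the pivot.
- pin_plate: Dark slotted plate 48 (x) x 22 (y) x 4 mm on the cabinet's top, axes as the cabinet's. Origin: centre of its underside, 180 mm above the bench. In the slot (along x) stands a brass pin, 8 mm thick, flat with a 1 mm bevel, its tip 18.5 mm above the origin (13 mm above the level bar's underside), clamped up to 12 mm either way of the centre along x, centred in y: not measured. Over 25 N would bend it.
- contact_tray: Bystander: yellow open tray, 75 x 75 x 22 mm, on the cabinet's top. Origin: centre of its underside.
- lacquer_bottle: Bystander: small jar, 42 mm diameter, 75 mm high, on the cabinet's top. Origin: centre of its underside.
- crimp_tool: Bystander: ratchet crimping tool lying on the bench, about 210 x 75 x 18 mm, handles to its -x.
- screwdriver: Bystander: screwdriver with a red handle lying on the bench.
- brush: Bystander: brush lying on the bench.
- housing_bin: Bystander: blue open bin, 130 x 100 x 60 mm, on the bench. Origin: centre of its underside.
- connector_shell: Bystander: black connector shell, 70 x 26 x 22 mm, on the bench.
- empty_reel: Bystander: empty white reel, 90 mm diameter, 40 mm high, standing on a flange on the bench.

How it is judged (in metres and radians):
On the way:
1. the stay is lifted clear of the pin's height by its ball end (z of stay_ball in the frame of pin_plate above 0.045 m), for 0.1 s.
At the end, for the whole second after the job is handed in: The second hole from the ball is over the pin (within 15.5 mm of the plate's centre along the slot, 4 mm across), the bar level to 3 mm (ball centre under 34.5 mm above the plate's underside), the door held open over 0.35 rad, the stay slower than 20 mm/s (x of stay_hole in the frame of pin_plate between -0.0155 and 0.0155 m and y of stay_hole in the frame of pin_plate between -0.004 and 0.004 m and z of stay_ball in the frame of pin_plate below 0.0345 m and value of joint door above 0.35 rad and linear speed of stay below 0.02 m/s); the robot touches nothing.
It fails at once if the bar is forced against the pin (more than 25 N) (contact force between stay and pin_plate above 25 N).
It fails at once if another thing is disturbed (moved more than 20 mm) (distance of any of contact_tray, lacquer_bottle, crimp_tool, screwdriver, brush, housing_bin, connector_shell, empty_reel from where it was at the start of the episode above 0.02 m).
It also fails if it takes over 72 s, if anything falls off the work surface, if the arm or the gripper's body presses on something with over 40 N, if the wrist force passes 120 N, or if a joint passes its speed limit or range.

ROBOT

A 6-joint arm with a two-finger parallel gripper is mounted at the origin on the work surface. World frame = base frame: x ahead of the robot, y to its left, z up, the work surface at z = 0. Lengths are in mm, angles in degrees, forces in N, time in s.
With the tool pointing down it reaches from about 350 to 975 mm from the base axis. Payload 4.9 kg.
Tool frame: the origin (TCP) lies midway between the tips of the shut fingers; the grasp point (between the pads) lies 19 mm behind it (r.tcp_to_grasp is the z of the grasp point in the tool frame, in mm); z points along the fingers, y is the line along which they close (so a half turn about z gives the same grasp; the last joint's range is limited). The gripper opens to 85 mm and grips with 20 to 120 N. Pads are 22 mm wide; open, the fingers measure 114 mm over their backs; the gripper's body (76 mm by 85 mm) begins 54 mm behind the grasp point. The pads swing forward as they close: fully open they stand 13 mm farther back than shut.
Start: joints at [63.999, 3.019, 92.412, -0, 84.569, -6.818], TCP at [205.352, 590.281, 231.304] pointing down, gripper open.
Joint ranges: [-172.51, 172.51], [-57.92, 126.97], [3.15, 148.05], [-58.71, 238.71], [5.1, 150.11], [-179.66, 179.66]. Speed limits (degrees/s): [147.25, 147.25, 180, 180, 180, 180].

INTERFACE

Orientations are given as a 3x3 rotation matrix whose columns are the frame's x, y, z axes.
In Python, from workcell import r gives the robot as it stands.
- The arm moves only by the tool arm_command, never from a script. Its argument "commands" is a list of rows, each a list of 6 numbers: the shift along the tool's x, y, z as a fraction of full scale, then the turn, a rotation vector about the tool's x, y, z as a fraction of full scale. A call has exactly 8 rows; each row shifts and turns the commanded pose from where the row before left it, along the tool's axes as they then stand; what a row does not reach is not made up. Full scale, the value 1, is 800 mm for a shift and pi rad for a turn. A row lasts 1/10 s, in which the tool goes at most 50 mm and 8.59 degrees, less where a joint would pass 70% of its speed; a pose out of reach is approached as far as the arm can. A call with a number of a shift or a turn outside -1 to 1 is refused whole. A call with a gripper value outside its range is refused whole. "claw" is the gripper command: -1 is shut, 1 is fully open, values between are in proportion, set as the call begins (left out, the last holds). The fingers move at their own pace and stop on an object; "force" is the grip in N (left out, the last holds). Time passes only in rows, so rows that do not move let the fingers close, or fill a call up. It gives the time, the measured TCP pose, the force, the opening and the grip force at its end, in the units of the state.
- r.get_obs(): the state, without advancing time (a new reading comes with each control period).
- r.camera(name): name is "side" or "top" or "wrist"; returns a dict with "img" (384x512x3 uint8, red, green, blue), "camera_matrix" (3x3 intrinsics, pixels), "dist" ([k1, k2, p1, p2, k3] as OpenCV has them; the pictures are not rectified), "R" (3x3) and "t" (3): a world point X has camera coordinates R X + t. Camera axes: x right, y down, z forward; pixel columns grow to the right and rows downward; lengths in mm; the calibration is good to about 2 mm. A picture is of the moment at which its call begins. There is no depth.
- r.sign_off(): hands the job in; it is judged then, once.
The state is a dict: "clock": time; "qpos": joint angles; "joint_velocities": joint speeds; "tau": joint torques, N m; "position": TCP position; "orientation": TCP orientation; "force": force on the tool from outside, world axes, zero at the start; "wrist_torque": the same for the moment, N m; "opening": finger opening in mm; "grip_force": force on a finger pad.
Only numpy, scipy, OpenCV 4.12 (cv2) and the standard library are available. Lean on these libraries where they do the work, as an engineer would, in place of code of your own. Each camera call takes 0.05 s, during which the arm holds its last target. There are 200 camera calls.

## Working session

There is one attempt and no reset: what is moved stays moved. The work goes in short steps, Python scripts to look and compute and a tool call to move; the robot and the scene stay as the last step left them, time stands still between calls to the robot, and variables do not carry over. Pictures are saved under pics/ and viewed, at most 10 in all, crops included, and the job is handed in when it is done.

Besides the shell and the picture viewer there is one more tool, called after "Emit:" as name(argument=value, ...), one argument or row to a line, values as JSON. arm_command: Moves the arm, as the interface text tells. Its arguments: {"type":"object","properties":{"commands":{"type":"array"},"claw":{"type":"number"},"force":{"type":"number"}},"required":["commands"]}

```bash
mkdir -p pics
python3 - <<'E'
from workcell import r
import cv2,pickle
d={}
for n in("side","top","wrist"):
    c=r.camera(n); d[n]=c; cv2.imwrite(f"pics/{n}0.png",c["img"][:,:,::-1])
    print(n,c["camera_matrix"].tolist() if hasattr(c["camera_matrix"],'tolist') else c["camera_matrix"],c["R"],c["t"],c["dist"])
pickle.dump(d,open("cams0.pkl","wb"))
o=r.get_obs();print(o)
print(r.tcp_to_grasp)
import numpy as np
a=np.hstack([cv2.resize(d[n]["img"],(400,300)) for n in("side","top")])
cv2.imwrite("pics/both.png",a[:,:,::-1])
E
```

```text
side [[394.08291708533653, 0.0, 251.09819212575516], [0.0, 394.08291708533653, 190.40020686759254], [0.0, 0.0, 1.0]] [[-0.99875936 -0.04800537  0.01323732]
 [-0.04579231  0.78095026 -0.62291232]
 [ 0.01956545 -0.62274567 -0.78217966]] [ 555.58247208  172.99909319 1294.63485712] [-0.03260802  0.          0.          0.          0.        ]
top [[421.2325234712029, 0.0, 257.0015892275581], [0.0, 421.2325234712029, 191.08575827551485], [0.0, 0.0, 1.0]] [[-0.02896062 -0.99954338  0.00862004]
 [-0.98935897  0.0274333  -0.1428854 ]
 [ 0.14258368 -0.01266636 -0.9897017 ]] [ -69.02004338  568.1988537  1547.87493521] [0.01042478 0.         0.         0.         0.        ]
wrist [[268.6488789202098, 0.0, 258.46148985145066], [0.0, 268.6488789202098, 189.46297304812344], [0.0, 0.0, 1.0]] [[ 0.32869644  0.94443374 -0.00188586]
 [ 0.8948335  -0.31079394  0.32043742]
 [ 0.3020458  -0.10701417 -0.94726781]] [-624.19783268  -40.99114109  379.9402388 ] [-0.03492981  0.          0.          0.          0.        ]
{'clock': 0.15, 'qpos': array([ 6.39978266e+01,  3.05001532e+00,  9.24759379e+01, -4.48719061e-04,
        8.45691595e+01, -6.81779997e+00]), 'joint_velocities': array([-0.04098906, -0.14961557, -0.17169647,  0.02772599,  0.01115343,
        0.02236881]), 'tau': array([ 5.72680601e-04, -3.94243813e+01, -3.70721698e+01, -1.01706380e-04,
        4.76304311e-03,  3.37655663e-07]), 'position': array([205.15627173, 589.83702951, 230.30981238]), 'orientation': array([[-9.44466206e-01,  3.28607770e-01, -7.20757965e-04],
       [ 3.28608506e-01,  9.44465041e-01, -1.49541427e-03],
       [ 1.89325954e-04, -1.64921544e-03, -9.99998622e-01]]), 'force': array([ 0.26014246, -0.76890728, -0.40441357]), 'wrist_torque': array([ 0.03234273, -0.0395788 , -0.00354356]), 'grip_force': 0.0, 'opening': 85.27895577206964}
-18.700000000000003
```

View pics/top0.png

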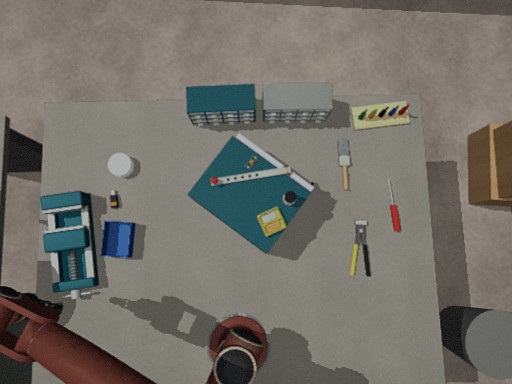

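View pics/side0.png

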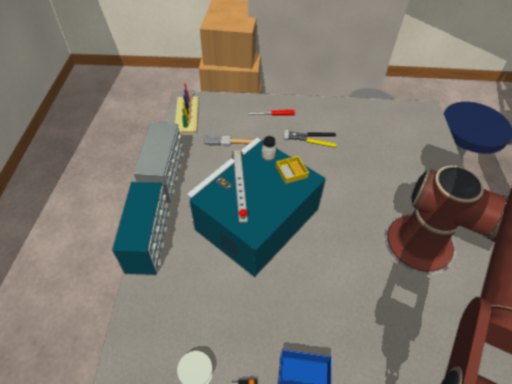

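The top view shows the cabinet around (252,193). Its white door rail runs from (237,135) to (312,188), the ball is at (214,181) and the pin plate is near (251,162). I'll enlarge crops next.

Run:
```python
import pickle,cv2
d=pickle.load(open("cams0.pkl","rb"))
a=d["top"]["img"][125:260,180:325];cv2.imwrite("pics/topc.png",cv2.resize(a,None,fx=4,fy=4,interpolation=cv2.INTER_CUBIC)[:,:,::-1])
a=d["side"]["img"][130:275,180:335];cv2.imwrite("pics/sidec.png",cv2.resize(a,None,fx=4,fy=4,interpolation=cv2.INTER_CUBIC)[:,:,::-1])
```

```text
(no output)
```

View pics/topc.png

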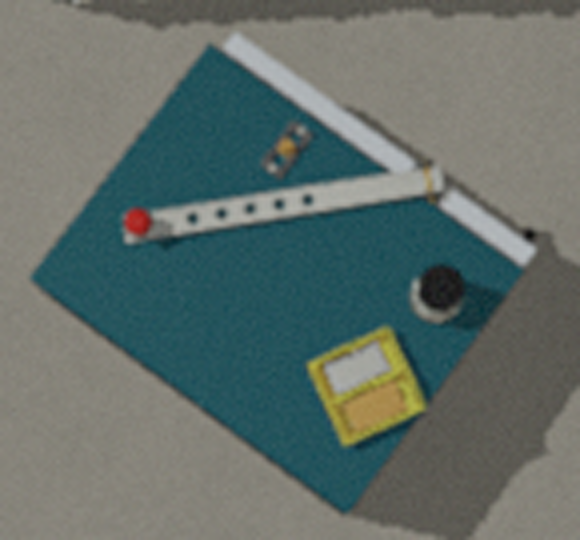

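View pics/sidec.png

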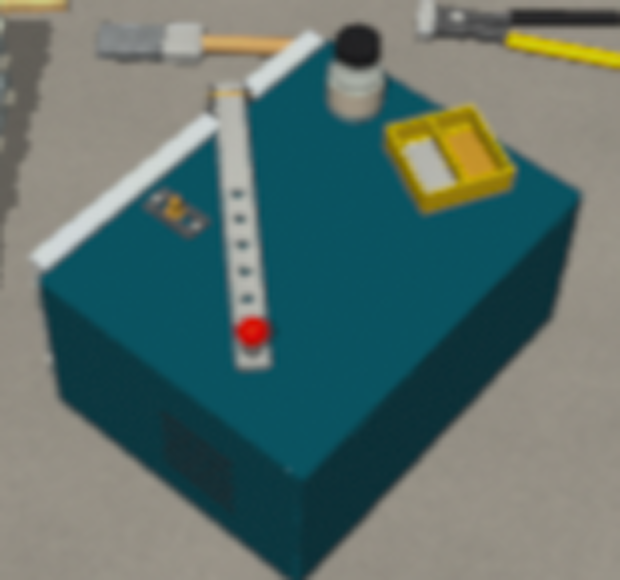

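```bash
cat > h.py <<'E'
import numpy as np,cv2,pickle
from scipy.optimize import least_squares
def proj(c,X):
    X=np.atleast_2d(X).astype(float)
    return cv2.projectPoints(X,cv2.Rodrigues(np.array(c["R"]))[0],np.array(c["t"]),np.array(c["camera_matrix"]),np.array(c["dist"]))[0][:,0]
def cab2w(p,X):
    c,s=np.cos(p[2]),np.sin(p[2]);X=np.atleast_2d(X)
    return np.c_[p[0]+c*X[:,0]-s*X[:,1],p[1]+s*X[:,0]+c*X[:,1],X[:,2]]
E
python3 - <<'E'
from h import *
d=pickle.load(open("cams0.pkl","rb"))
# hinge-side front, hinge-side back, far back, far front
C=[(-130,-170,180),(130,-170,180),(130,170,180),(-130,170,180)]
top=[(210,45),(33,278),(347,512),(525,268),(137,222),(287,146),(432,183)]
side=[(42,283),(300,478),(580,193),None,(253,332),(175,203),(230,93)]
f=lambda L,o:[None if q is None else ((q[0]+.5)/4-.5+o[0],(q[1]+.5)/4-.5+o[1]) for q in L]
top=f(top,(180,125));side=f(side,(180,130))
def pts(p):
    y=-np.pi/2+p[3]
    P=C+[(-142+250*np.cos(y),57+250*np.sin(y),211.5),(-92+p[4],-58,198.5),(-142,57,190.5)]
    return cab2w(p,P)
def res(p):
    X=pts(p);o=[]
    for n,L in(("top",top),("side",side)):
        q=proj(d[n],X)
        sh=p[5:7] if n=="top" else p[7:9]
        for a,b in zip(q,L):
            if b is not None:o+=list(a-b+sh)
    return np.array(o+list(p[5:9]*1.5))
s=least_squares(res,[560,20,2.4,.6,0,0,0,0,0]);p=s.x
print(np.round(p,3),np.degrees(p[2]));print(np.round(s.fun,2));print(np.round(pts(p),1))
np.save("p.npy",p)
E
```

```text
[ 5.38531e+02 -5.58740e+01  2.48000e+00  8.01000e-01  2.88000e-01
  7.80000e-02 -2.44000e-01  2.51000e-01  2.82000e-01] 142.08692215950134
[-0.   -0.75 -1.13  0.26  0.51  1.04  0.48  0.42  0.65  0.3  -0.01  0.08
 -0.67 -0.8  -1.6  -1.12  0.65  0.52  1.08 -0.1  -0.33 -0.12  0.14 -0.31
 -0.5   0.49  0.12 -0.37  0.38  0.42]
[[ 745.6   -1.6  180. ]
 [ 540.4  158.1  180. ]
 [ 331.5 -110.1  180. ]
 [ 536.6 -269.9  180. ]
 [ 580.9   59.5  211.5]
 [ 646.5  -66.5  198.5]
 [ 615.5 -188.1  190.5]]
```

```bash
cat >> h.py <<'E'
from scipy.spatial.transform import Rotation as Ro
def down(yaw): # tool x at world yaw, z down
    x=np.array([np.cos(yaw),np.sin(yaw),0]);z=np.array([0,0,-1.]);return np.c_[x,np.cross(z,x),z]
def rows(way,r,Yaw=None):
    """way: list of (x,y,z,yaw_deg,n rows); print rows in tool fractions"""
    o=r.get_obs();P=np.array(o["position"]);R=np.array(o["orientation"])
    for x,y,z,yaw,n in way:
        T=np.array([x,y,z]);w=Ro.from_matrix(R.T@down(np.radians(yaw))).as_rotvec()
        st=(T-P)/n;dR=Ro.from_rotvec(w/n).as_matrix()
        for i in range(n):
            print(np.round(np.r_[R.T@st/800,w/n/np.pi],4).tolist());R=R@dR
        P=T
E
python3 - <<'E'
from h import *
from workcell import r
rows([(300,480,330,140,4),(480,250,330,110,7),(580,62,330,98,5)],r)
E
```

```text
[-0.0393, -0.0227, -0.0311, -0.0001, 0.0, 0.0289]
[-0.0412, -0.0191, -0.0311, -0.0001, 0.0, 0.0289]
[-0.0427, -0.0152, -0.0311, -0.0001, 0.0, 0.0289]
[-0.0439, -0.0113, -0.0311, -0.0001, 0.0, 0.0289]
[-0.051, -0.0108, 0.0, 0.0, 0.0, 0.0238]
[-0.0517, -0.007, 0.0, 0.0, 0.0, 0.0238]
[-0.0521, -0.0031, 0.0, 0.0, 0.0, 0.0238]
[-0.0521, 0.0008, 0.0, 0.0, 0.0, 0.0238]
[-0.0519, 0.0047, 0.0, 0.0, 0.0, 0.0238]
[-0.0514, 0.0086, 0.0, 0.0, 0.0, 0.0238]
[-0.0507, 0.0124, 0.0, 0.0, 0.0, 0.0238]
[-0.0527, 0.0074, 0.0, -0.0, -0.0, 0.0133]
[-0.0524, 0.0096, 0.0, -0.0, -0.0, 0.0133]
[-0.0519, 0.0118, 0.0, -0.0, -0.0, 0.0133]
[-0.0514, 0.014, 0.0, -0.0, -0.0, 0.0133]
[-0.0507, 0.0161, 0.0, -0.0, -0.0, 0.0133]
```

Emit:
arm_command(
  commands=[
    [-0.039,-0.023,-0.031,0,0,0.029],
    [-0.041,-0.019,-0.031,0,0,0.029],
    [-0.043,-0.015,-0.031,0,0,0.029],
    [-0.044,-0.011,-0.031,0,0,0.029],
    [-0.051,-0.011,0,0,0,0.024],
    [-0.052,-0.007,0,0,0,0.024],
    [-0.052,-0.003,0,0,0,0.024],
    [-0.052,0.001,0,0,0,0.024],
  ],
)

```text
clock: 0.95
position: [403.5, 347.3, 330.2]
orientation: [[-0.537, 0.843, -0.0], [0.843, 0.537, -0.0], [-0.0, -0.0, -1.0]]
force: [-0.0, 1.3, -1.4]
opening: 85.6
grip_force: 0.0
```

Emit:
arm_command(
  commands=[
    [-0.052,0.005,0,0,0,0.024],
    [-0.051,0.009,0,0,0,0.024],
    [-0.051,0.012,0,0,0,0.024],
    [-0.053,0.007,0,0,0,0.013],
    [-0.052,0.01,0,0,0,0.013],
    [-0.052,0.012,0,0,0,0.013],
    [-0.051,0.014,0,0,0,0.013],
    [-0.051,0.016,0,0,0,0.013],
  ],
  claw=0.3,
)

```text
clock: 1.75
position: [579.6, 60.2, 330.1]
orientation: [[-0.137, 0.991, -0.0], [0.991, 0.137, 0.0], [0.0, -0.0, -1.0]]
force: [1.0, 1.0, -0.4]
opening: 55.7
grip_force: 0.0
```

Emit:
arm_command(
  commands=[
    [0,0,0,0,0,0],
    [0,0,0,0,0,0],
    [0,0,0,0,0,0],
    [0,0,0,0,0,0],
    [0,0,0,0,0,0],
    [0,0,0,0,0,0],
    [0,0,0,0,0,0],
    [0,0,0,0,0,0],
  ],
)

```text
clock: 2.55
position: [579.2, 62.1, 330.6]
orientation: [[-0.14, 0.99, 0.0], [0.99, 0.14, -0.0], [-0.0, 0.0, -1.0]]
force: [-0.1, -0.2, -0.7]
opening: 55.3
grip_force: 0.0
```

Run:
```python
from h import *
from workcell import r
c=r.camera("wrist");o=r.get_obs();print(o["clock"],o["position"],o["orientation"],o["opening"])
pickle.dump((c,o),open("w1.pkl","wb"))
cv2.imwrite("pics/w1.png",cv2.resize(c["img"],(800,600),interpolation=cv2.INTER_CUBIC)[:,:,::-1])
```

```text
2.6 [579.19761774  62.00687372 330.5304454 ] [[-1.39323020e-01  9.90246986e-01  5.11632772e-05]
 [ 9.90246987e-01  1.39323019e-01  1.90639554e-05]
 [ 1.17498021e-05  5.33203289e-05 -9.99999999e-01]] 55.39341305550959
```

View pics/w1.png

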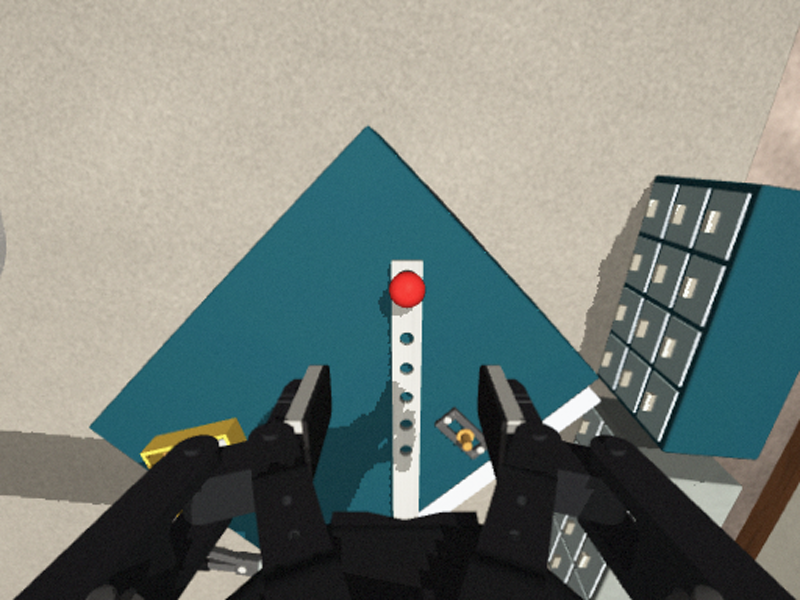

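The wrist view shows the ball at about (407,289) of the 800x600 picture, holes below it at x≈406, and the pin plate at about (462,435). I'll crop that area.

Run:
```python
from h import *
c,o=pickle.load(open("w1.pkl","rb"))
a=c["img"][160:300,235:395];cv2.imwrite("pics/w1c.png",cv2.resize(a,None,fx=5,fy=4.0,interpolation=cv2.INTER_CUBIC)[:,:,::-1] if 0 else cv2.resize(a[:120],None,fx=5,fy=5,interpolation=cv2.INTER_CUBIC)[:,:,::-1])
```

```text
(no output)
```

View pics/w1c.png

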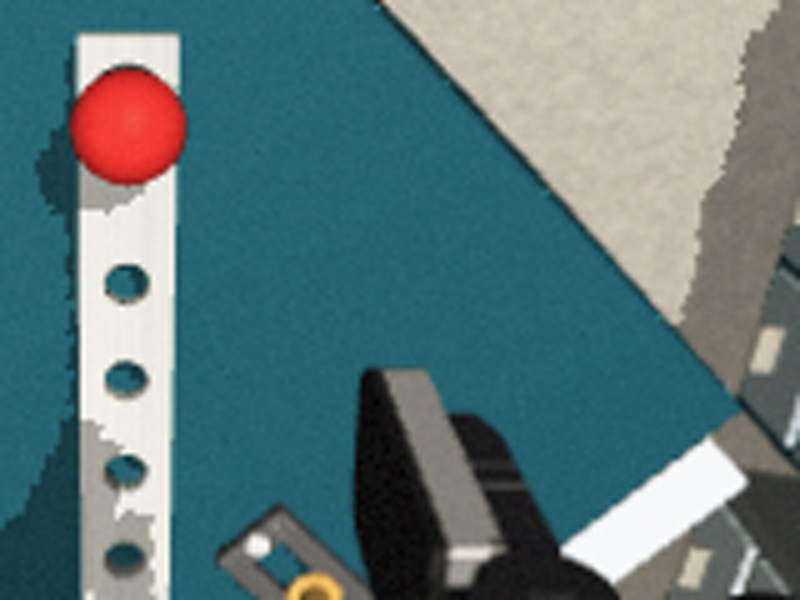

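Run:
```python
from h import *
c,o=pickle.load(open("w1.pkl","rb"))
a=c["img"][250:306,270:326];cv2.imwrite("pics/w1d.png",cv2.resize(a,None,fx=9,fy=9,interpolation=cv2.INTER_CUBIC)[:,:,::-1])
```

```text
(no output)
```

View pics/w1d.png

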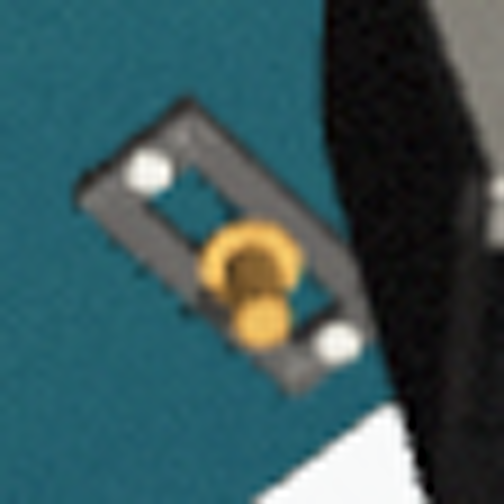

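```bash
cat > fit.py <<'E'
from h import *
d=pickle.load(open("cams0.pkl","rb"));d["w"]=pickle.load(open("w1.pkl","rb"))[0]
C=[(-130,-170,180),(130,-170,180),(130,170,180),(-130,170,180)]
g=lambda q,k,o:((q[0]+.5)/k-.5+o[0],(q[1]+.5)/k-.5+o[1])
top=[g(q,4,(180,125)) for q in[(210,45),(33,278),(347,512),(525,268),(137,222),(287,146),(432,183)]]
side=[g(q,4,(180,130)) if q else None for q in[(42,283),(300,478),(580,193),None,(253,332),(175,203),(230,93)]]
wr=[g((740,408),5,(235,160)),g((369,126),1.5625,(0,0)),g((91,428),1.5625,(0,0)),None,g((128,125),5,(235,160)),g((262,321),9,(270,250)),None]
wr+=[g(q,5,(235,160)) for q in[(127,282),(127,378),(126,470),(125,557)]]
wr+=[g(q,9,(270,250)) for q in[(190,97),(80,195),(300,393)]]
def pts(p):
    y=-np.pi/2+p[3];b=np.array([np.cos(y),np.sin(y),0]);pv=np.array([-142,57,0])
    P=C+[pv+250*b+[0,0,211.5],(-92+p[4],-58,198.5),pv+[0,0,190.5]]+[pv+k*b+[0,0,190.0] for k in(205,180,155,130)]
    P+=[(-92+i*24,-58+j*11,184) for i,j in((1,-1),(1,1),(-1,1))]
    return cab2w(p,P)
def res(p):
    X=pts(p);o=[]
    for k,(n,L,s) in enumerate((("top",top,.6),("side",side,.7),("w",wr,.35))):
        c=dict(d[n]);c["t"]=np.array(c["t"])+p[5+3*k:8+3*k]
        q=proj(c,X)
        for a,b in zip(q,L):
            if b is not None:o+=list((a-b)/s)
    return np.array(o+list(p[5:14]/1.5))
s=least_squares(res,np.r_[538,-56,2.48,.8,0,np.zeros(9)],loss="soft_l1");p=s.x
print(np.round(p,3),np.degrees(p[2]));print(np.round(s.fun,1));X=pts(p);print(np.round(X[4:7],1))
cov=np.linalg.inv(s.jac.T@s.jac);print("sd",np.sqrt(np.diag(cov))[:5])
np.save("p.npy",p)
E
python3 fit.py
```

```text
[ 5.39009e+02 -5.50370e+01  2.47800e+00  8.04000e-01 -6.68000e-01
  4.48000e-01 -5.21000e-01  4.21000e-01  9.31000e-01  3.41000e-01
  4.39000e-01  3.38000e-01 -1.22200e+00  4.01000e+00] 141.9658163485274
[-0.1 -1.3 -2.2  0.1  0.3  1.7  0.4  0.9  0.9  0.8  0.  -0.3 -1.4 -1.3
 -2.5 -1.7  0.5  0.9  1.4  0.1 -0.3 -0.2 -0.3 -0.7 -0.8  0.7  1.8 -0.2
 -0.9 -0.1 -0.6 -3.1 -0.2  2.1  0.5 -1.1 -0.1  1.3 -0.2  1.   0.3  0.2
  0.8 -0.4  1.   1.4 -0.7 -0.6 -0.9 -1.1  0.3 -0.3  0.3  0.6  0.2  0.3
  0.2 -0.8  2.7]
[[ 580.7   60.1  211.5]
 [ 647.7  -66.4  198.5]
 [ 615.7 -187.4  190.5]]
sd [1.10129419 1.2451601  0.00178612 0.00165803 0.72209516]
```

Run:
```python
from h import *
from workcell import r
rows([(580.7,60.1,193.3,97.9,7)],r)
```

```text
[-0.0004, 0.0002, 0.0245, 0.0, -0.0, 0.0001]
[-0.0004, 0.0002, 0.0245, 0.0, -0.0, 0.0001]
[-0.0004, 0.0002, 0.0245, 0.0, -0.0, 0.0001]
[-0.0004, 0.0002, 0.0245, 0.0, -0.0, 0.0001]
[-0.0004, 0.0002, 0.0245, 0.0, -0.0, 0.0001]
[-0.0004, 0.0002, 0.0245, 0.0, -0.0, 0.0001]
[-0.0004, 0.0002, 0.0245, 0.0, -0.0, 0.0001]
```

Emit:
arm_command(
  commands=[
    [-0.0004,0.0002,0.0245,0,0,0],
    [-0.0004,0.0002,0.0245,0,0,0],
    [-0.0004,0.0002,0.0245,0,0,0],
    [-0.0004,0.0002,0.0245,0,0,0],
    [-0.0004,0.0002,0.0245,0,0,0],
    [-0.0004,0.0002,0.0245,0,0,0],
    [-0.0004,0.0002,0.0245,0,0,0],
    [0,0,0,0,0,0],
  ],
)

```text
clock: 3.4
position: [578.6, 59.8, 189.6]
orientation: [[-0.139, 0.99, -0.007], [0.99, 0.139, 0.0], [0.001, -0.006, -1.0]]
force: [-0.3, 0.3, -0.8]
opening: 55.5
grip_force: 0.0
```

Emit:
arm_command(
  commands=[
    [0,0,0,0,0,0],
    [0,0,0,0,0,0],
    [0,0,0,0,0,0],
    [0,0,0,0,0,0],
    [0,0,0,0,0,0],
    [0,0,0,0,0,0],
    [0,0,0,0,0,0],
    [0,0,0,0,0,0],
  ],
  claw=-1,
  force=30,
)

```text
clock: 4.2
position: [580.7, 59.8, 193.4]
orientation: [[-0.139, 0.99, 0.0], [0.99, 0.139, 0.0], [0.0, 0.0, -1.0]]
force: [0.1, -0.1, 0.1]
opening: 21.8
grip_force: 29.4
```

Run:
```python
from h import *
from workcell import r
c=r.camera("wrist");o=r.get_obs();print(o["clock"],o["position"],o["opening"],o["grip_force"],o["force"])
pickle.dump((c,o),open("w2.pkl","wb"))
cv2.imwrite("pics/w2.png",c["img"][:,:,::-1])
```

```text
4.25 [580.7261348   59.84004694 193.39838162] 21.861020314765998 29.37103271484375 [-0.61361592 -0.08364046  0.98575122]
```

View pics/w2.png

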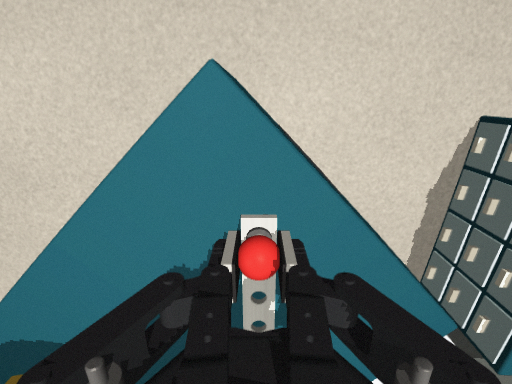

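The ball is gripped at (259,257), and holes 1 and 2 are visible at (258,297) and (258,325). Next I'll plan the lift and the swing.

```bash
cat > plan.py <<'E'
from h import *
p=np.load("p.npy")
def setup(p):
    H=cab2w(p,[(-142,-158,0)])[0][:2]
    ex=np.array([np.cos(p[2]),np.sin(p[2])]);ey=np.array([-ex[1],ex[0]])
    return H,ex,ey
def ball(p,th,psi,e):  # psi: bar yaw in cabinet frame
    H,ex,ey=setup(p)
    pv=215*np.array([-np.sin(th),np.cos(th)]);L=250*np.cos(e)-26*np.sin(e)
    b=pv+L*np.array([np.cos(psi),np.sin(psi)])
    return np.r_[H+b[0]*ex+b[1]*ey,185.5+250*np.sin(e)+26*np.cos(e)]
def final(s,e,hz=0):
    # door angle & bar yaw putting hole axis over pin offset s (bar underside hole at lift e)
    rr=180*np.cos(e)-hz*np.sin(e)
    f=lambda th:np.hypot(-215*np.sin(th)-(50+s),215*np.cos(th)-100)-rr
    from scipy.optimize import brentq
    th=brentq(f,0,1.2);v=np.array([50+s,100])-215*np.array([-np.sin(th),np.cos(th)])
    return th,np.arctan2(v[1],v[0])
E
python3 - <<'E'
from plan import *
from workcell import r
c,o=pickle.load(open("w2.pkl","rb"));R=np.array(c["R"]);t=np.array(c["t"])
u=cv2.undistortPoints(np.array([[[258.7,257.3]]]),np.array(c["camera_matrix"]),np.array(c["dist"]))[0,0]
for dt in(np.zeros(3),p[11:14]):
    C=-R.T@(t+dt);dv=R.T@np.r_[u,1];B=C+dv*(211.5-C[2])/dv[2];print("ball by wrist",B,"tool off",np.array(o["orientation"]).T@(B-o["position"]))
s=p[4];psi0=-np.pi/2+p[3]
th,psi=final(s,.15);print(th,psi)
b0=ball(p,0,psi0,0);off=np.array(o["position"])-b0;print(off)
W=[]
for k,n in((.06,3),(.15,5)):
    W.append((*(ball(p,0,psi0,k)+off),np.degrees(p[2]+psi0),n))
for i in range(1,9):
    a=i/8;W.append((*(ball(p,a*th,psi0+a*(psi-psi0),.15)+off),np.degrees(p[2]+psi0+a*(psi-psi0)),2 if i<8 else 2))
print(np.round(W,1));rows(W,r)
E
```

```text
ball by wrist [580.34826185  62.68805569 211.5       ] tool off [  2.87388431   0.02542545 -18.10145498]
ball by wrist [580.37651386  60.08388801 211.5       ] tool off [  0.29113006  -0.30904121 -18.10165789]
0.5148038959982182 -0.5116005396624355
[-1.05208926e-02 -2.74733485e-01 -1.81016184e+01]
[[581.   57.9 208.3  98.    3. ]
 [581.7  53.2 230.5  98.    5. ]
 [585.2  43.8 230.5  99.9   2. ]
 [589.2  35.  230.5 101.7   2. ]
 [593.8  26.6 230.5 103.5   2. ]
 [598.8  18.8 230.5 105.4   2. ]
 [604.2  11.6 230.5 107.2   2. ]
 [610.    4.9 230.5 109.    2. ]
 [616.2  -1.1 230.5 110.8   2. ]
 [622.6  -6.4 230.5 112.7   2. ]]
[-0.0008, 0.0, -0.0062, 0.0, -0.0, -0.0001]
[-0.0008, 0.0, -0.0062, 0.0, -0.0, -0.0001]
[-0.0008, 0.0, -0.0062, 0.0, -0.0, -0.0001]
[-0.0012, 0.0, -0.0055, -0.0, 0.0, 0.0]
[-0.0012, 0.0, -0.0055, -0.0, 0.0, 0.0]
[-0.0012, 0.0, -0.0055, -0.0, 0.0, 0.0]
[-0.0012, 0.0, -0.0055, -0.0, 0.0, 0.0]
[-0.0012, 0.0, -0.0055, -0.0, 0.0, 0.0]
[-0.0061, 0.0013, -0.0, 0.0, -0.0, -0.0051]
[-0.0061, 0.0013, -0.0, 0.0, -0.0, -0.0051]
[-0.0059, 0.0015, -0.0, 0.0, 0.0, -0.0051]
[-0.0059, 0.0014, -0.0, 0.0, 0.0, -0.0051]
[-0.0057, 0.0017, -0.0, 0.0, -0.0, -0.0051]
[-0.0057, 0.0016, -0.0, 0.0, -0.0, -0.0051]
[-0.0055, 0.0019, -0.0, 0.0, -0.0, -0.0051]
[-0.0055, 0.0018, -0.0, 0.0, -0.0, -0.0051]
[-0.0053, 0.0021, -0.0, 0.0, 0.0, -0.0051]
[-0.0053, 0.002, -0.0, 0.0, 0.0, -0.0051]
[-0.005, 0.0022, -0.0, 0.0, 0.0, -0.0051]
[-0.0051, 0.0022, -0.0, 0.0, 0.0, -0.0051]
[-0.0048, 0.0024, -0.0, 0.0, -0.0, -0.0051]
[-0.0048, 0.0023, -0.0, 0.0, -0.0, -0.0051]
[-0.0046, 0.0025, -0.0, 0.0, 0.0, -0.0051]
[-0.0046, 0.0025, -0.0, 0.0, 0.0, -0.0051]
```

Emit:
arm_command(
  commands=[
    [-0.0008,0,-0.0062,0,0,0],
    [-0.0008,0,-0.0062,0,0,0],
    [-0.0008,0,-0.0062,0,0,0],
    [-0.0012,0,-0.0055,0,0,0],
    [-0.0012,0,-0.0055,0,0,0],
    [-0.0012,0,-0.0055,0,0,0],
    [-0.0012,0,-0.0055,0,0,0],
    [-0.0012,0,-0.0055,0,0,0],
  ],
)

```text
clock: 5.05
position: [581.5, 53.0, 230.5]
orientation: [[-0.139, 0.99, -0.0], [0.99, 0.139, -0.0], [-0.0, -0.0, -1.0]]
force: [-0.0, 1.2, -1.4]
opening: 21.5
grip_force: 29.4
```

Emit:
arm_command(
  commands=[
    [-0.0061,0.0013,0,0,0,-0.005],
    [-0.0061,0.0013,0,0,0,-0.005],
    [-0.0059,0.0015,0,0,0,-0.005],
    [-0.0059,0.0014,0,0,0,-0.005],
    [-0.0057,0.0017,0,0,0,-0.005],
    [-0.0057,0.0016,0,0,0,-0.005],
    [-0.0055,0.0019,0,0,0,-0.005],
    [-0.0055,0.0018,0,0,0,-0.005],
  ],
)

```text
clock: 5.85
position: [598.2, 19.3, 229.9]
orientation: [[-0.264, 0.965, -0.001], [0.965, 0.264, 0.002], [0.003, -0.001, -1.0]]
force: [-1.8, 5.9, 1.0]
opening: 21.5
grip_force: 29.5
```

Emit:
arm_command(
  commands=[
    [-0.0053,0.0021,0,0,0,-0.005],
    [-0.0053,0.002,0,0,0,-0.005],
    [-0.005,0.0022,0,0,0,-0.005],
    [-0.0051,0.0022,0,0,0,-0.005],
    [-0.0048,0.0024,0,0,0,-0.005],
    [-0.0048,0.0023,0,0,0,-0.005],
    [-0.0046,0.0025,0,0,0,-0.005],
    [-0.0046,0.0025,0,0,0,-0.005],
  ],
)

```text
clock: 6.65
position: [621.4, -5.6, 229.7]
orientation: [[-0.383, 0.924, -0.003], [0.924, 0.383, 0.003], [0.004, -0.002, -1.0]]
force: [-2.8, 6.3, -1.0]
opening: 22.1
grip_force: 29.5
```

Run:
```python
from h import *
from workcell import r
c=r.camera("wrist");d=r.camera("top");o=r.get_obs();print(o["clock"],o["position"],o["opening"],o["grip_force"],o["force"])
pickle.dump((c,o,d),open("w3.pkl","wb"))
a=cv2.resize(c["img"][230:350,200:320],(600,600),interpolation=cv2.INTER_CUBIC)
b=cv2.resize(d["img"][120:240,200:240+80],(400,600),interpolation=cv2.INTER_CUBIC)
b=cv2.resize(d["img"][120:195,190:215+75],(400,300),interpolation=cv2.INTER_CUBIC)
b=np.vstack([b,np.zeros((300,400,3),np.uint8)])[:, :200*2]
cv2.imwrite("pics/w3.png",np.hstack([a,b[:, :200]])[:,:,::-1] if 0 else a[:,:,::-1])
cv2.imwrite("pics/t3.png",d["img"][:,:,::-1])
```

```text
6.75 [621.97535805  -6.51724761 229.69887869] 22.078253071624793 29.459196031093597 [-1.80494464  3.71704895 -1.40378317]
```

View pics/w3.png

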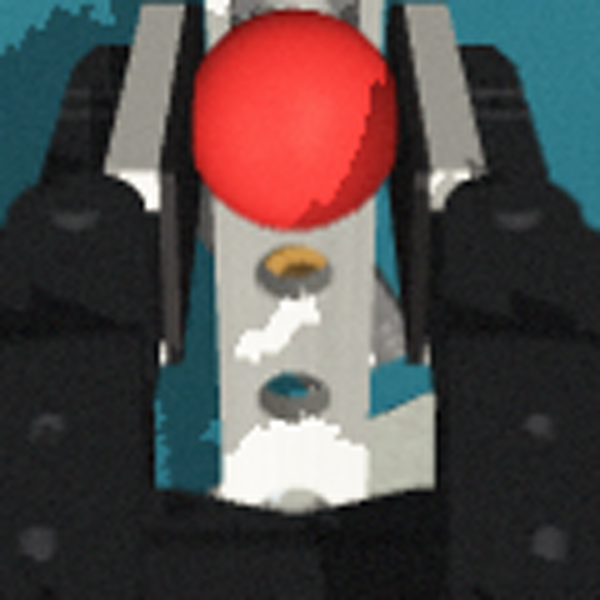

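Through the hole nearest the ball, at crop (294,268), I can see brass, and hole 2 is at (294,395). I'll compare that with the predicted positions.

Run:
```python
from plan import *
c,o,d=pickle.load(open("w3.pkl","rb"))
c=dict(c);c["t"]=np.array(c["t"])+p[11:14]
s=p[4]
P=[cab2w(p,[(-92+s,-58,z)])[0] for z in(184,186,198.5)]
x=np.array(o["orientation"])[:,0];B=np.array(o["position"])+[0,0,18.1]
yaw=np.arctan2(x[1],x[0]);e=np.arcsin(.15);
for e in(.14,.15):
    u=np.array([np.cos(yaw)*np.cos(e),np.sin(yaw)*np.cos(e),np.sin(e)]);n=np.array([-np.cos(yaw)*np.sin(e),-np.sin(yaw)*np.sin(e),np.cos(e)])
    h=lambda k,z:B-(250-k)*u+(z-26)*n
    Q=proj(c,P+[B,h(205,5),h(180,5),h(205,0),h(180,0)])
    print(e,np.round((Q-[200,230]+.5)*5-.5,0).tolist(),"hole2 vs pin",np.round(h(180,0)-P[2],1),h(180,0))
```

```text
0.14 [[303.0, 268.0], [303.0, 276.0], [303.0, 326.0], [299.0, 149.0], [298.0, 297.0], [297.0, 418.0], [298.0, 270.0], [297.0, 390.0]] hole2 vs pin [-0.7 -0.8 13.8] [647.06312867 -67.22462419 212.28524476]
0.15 [[303.0, 268.0], [303.0, 276.0], [303.0, 326.0], [299.0, 149.0], [298.0, 293.0], [297.0, 413.0], [298.0, 266.0], [297.0, 385.0]] hole2 vs pin [-0.8 -0.4 13.1] [646.92623968 -66.89338027 211.63016139]
```

Run:
```python
from plan import *
for f in("w1","w2","w3"):
    T=pickle.load(open(f+".pkl","rb"));c,o=T[0],T[1]
    i=c["img"].astype(int);m=((i[...,0]>110)&(i[...,1]<90)&(i[...,2]<90)).astype(np.uint8)
    n,l,s,ce=cv2.connectedComponentsWithStats(m);k=1+np.argmax(s[1:,4])
    ct=max(cv2.findContours((l==k).astype(np.uint8),0,1)[0],key=len)[:,0].astype(float)
    ct=cv2.convexHull(ct.astype(np.float32))[:,0].astype(float)
    R=np.array(c["R"]);t=np.array(c["t"]);K=np.array(c["camera_matrix"])
    u=cv2.undistortPoints(ct[:,None],K,np.array(c["dist"]))[:,0];v=np.c_[u,np.ones(len(u))];v/=np.linalg.norm(v,axis=1)[:,None]
    # sphere: distance from ball centre to each contour ray = 12 (+half px)
    g=lambda b:np.linalg.norm(np.cross(v,b),axis=1)-12+0.5*b[2]/268.6
    z=least_squares(g,[0,20,150],loss="soft_l1").x
    B=R.T@(z-t);print(f,s[k][:4],np.round(z,1),"world",np.round(B,1),"tool",np.round(np.array(o["orientation"]).T@(B-o["position"]),2),np.std(g(z)))
```

```text
w1 [249 174  23  23] [  0.1 -12.   -0.2] world [566.  155.5 468.6] tool [ 9.4420e+01 -5.0000e-02 -1.3805e+02] 0.0036263689472345213
w2 [238 235  41  45] [-12.    0.1  -0.1] world [557.2 140.2 335.2] tool [  82.81  -12.11 -141.8 ] 0.01079741974939636
w3 [239 232  40  44] [-12.    0.1  -0. ] world [579.1  65.9 371.7] tool [  83.49  -12.16 -141.88] 0.010333265321761398
```

```bash
cat > bf.py <<'E'
from plan import *
def ballfit(c,o):
    i=c["img"].astype(int);m=((i[...,0]>95)&(i[...,1]<.55*i[...,0])&(i[...,2]<.55*i[...,0])).astype(np.uint8)
    n,l,s,ce=cv2.connectedComponentsWithStats(m);k=1+np.argmax(s[1:,4])
    ct=cv2.convexHull(max(cv2.findContours((l==k).astype(np.uint8),0,1)[0],key=len))[:,0].astype(float)
    R=np.array(c["R"]);t=np.array(c["t"])
    u=cv2.undistortPoints(ct[:,None],np.array(c["camera_matrix"]),np.array(c["dist"]))[:,0];v=np.c_[u,np.ones(len(u))];v/=np.linalg.norm(v,axis=1)[:,None]
    g=lambda b:np.linalg.norm(np.cross(v,b),axis=1)-12+0.5*b[2]/268.6
    z0=12*268/(s[k][2]/2);h=v.mean(0)
    z=least_squares(g,h/h[2]*z0).x
    B=R.T@(z-t);return s[k][:4],B,np.array(o["orientation"]).T@(B-o["position"]),np.std(g(z))
E
python3 - <<'E'
from bf import *
for f in("w1","w2","w3"):
    T=pickle.load(open(f+".pkl","rb"));q=ballfit(T[0],T[1]);print(f,q[0],np.round(q[1],1),np.round(q[2],2),q[3])
E
```

```text
w1 [249 174  23  23] [580.7  62.6 214.2] [  0.36   1.61 116.32] 0.11305715811021877
w2 [238 235  41  45] [580.4  61.4 209.3] [  1.63  -0.07 -15.95] 0.10462442962494595
w3 [238 232  41  44] [620.5  -3.5 242.7] [  3.35  -0.24 -12.95] 0.13984269430177687
```

Run:
```python
from h import *
c,o,d=pickle.load(open("w3.pkl","rb"));i=c["img"].astype(int)
for v in range(276,294):print(v,["%3d,%3d,%3d"%tuple(i[v,u]) for u in range(250,269,2)])
```

```text
276 ['188,186,177', '191,187,177', '183,162,153', '179,138,129', '180,143,132', '178,140,131', '182,163,153', '183,181,172', '182,181,170', '183,179,171']
277 ['191,190,178', '189,186,178', '193,190,180', '190,185,178', '190,187,177', '188,185,174', '191,187,177', '183,179,170', '185,184,174', '186,185,175']
278 ['191,189,177', '189,186,176', '192,189,179', '181,177,163', '177,170,155', '180,173,158', '186,183,175', '184,181,173', '177,175,165', '186,184,175']
279 ['191,190,179', '192,190,180', '169,169,157', '158,138,107', '172,141, 94', '182,154,111', '192,178,154', '185,180,171', '181,179,169', '185,185,175']
280 ['194,193,182', '184,180,173', '144,128, 99', '174,130, 64', '201,152, 78', '202,153, 79', '197,157, 92', '184,171,153', '182,180,169', '187,183,173']
281 ['191,191,181', '155,150,139', '180,135, 70', '201,151, 78', '201,152, 77', '195,148, 76', '201,153, 80', '188,153,100', '181,181,171', '186,184,175']
282 ['193,188,180', '110,102, 88', '199,151, 78', '203,152, 78', '168,125, 63', '149,109, 53', '176,132, 70', '191,145, 81', '178,176,166', '185,183,174']
283 ['185,185,1
[... 989 characters left out ...]
110', '210,209,200', '232,231,223', '197,193,183', '182,181,171', '187,184,174']
290 ['193,190,180', '190,188,179', '185,184,174', '242,243,240', '238,237,230', '244,242,237', '249,249,244', '183,182,172', '183,179,172', '188,186,176']
291 ['191,191,179', '189,187,177', '193,191,180', '251,251,249', '251,251,248', '249,248,244', '249,249,245', '185,183,174', '184,182,171', '189,186,175']
292 ['190,190,180', '191,188,178', '194,193,182', '248,247,242', '248,247,243', '249,247,243', '249,249,246', '184,180,171', '182,180,170', '188,185,174']
293 ['192,191,180', '191,190,181', '239,238,232', '248,247,243', '248,247,243', '248,247,242', '248,247,242', '185,182,171', '181,179,168', '185,183,173']
```

Run:
```python
from plan import *
c,o,d=pickle.load(open("w3.pkl","rb"));c1=pickle.load(open("w1.pkl","rb"))[0]
O=np.array(o["orientation"]);P0=np.array(o["position"]);yaw=np.arctan2(O[1,0],O[0,0]);cy,sy=np.cos(yaw),np.sin(yaw)
A=cab2w(p,[(-92+p[4],-58,0)])[0]
def near(c,z):
    C=-np.array(c["R"]).T@np.array(c["t"]);v=(C-A)[:2];return np.r_[A[:2]+4*v/np.linalg.norm(v),z]
w1=dict(c1);w1["t"]=np.array(c1["t"])+p[11:14]
print("w1 near pts",[proj(w1,near(w1,z))[0].round(1).tolist() for z in(184,185,186)],"obs ~(298,276.7)")
obs=np.array([[259,254],[258.7,284],[258.4,308.6],[260,282.3]])
def geo(x):
    B=P0+O@np.array([x[3],x[4],x[5]]);from_=B[2]-185.5
    e=np.arcsin(from_/np.hypot(250,26))-np.arctan2(26,250)
    ya=yaw+x[6]
    u=np.array([np.cos(ya)*np.cos(e),np.sin(ya)*np.cos(e),np.sin(e)]);n=np.array([-np.cos(ya)*np.sin(e),-np.sin(ya)*np.sin(e),np.cos(e)])
    return B,(lambda k,z:B-(250-k)*u+(z-26)*n),e
for zc in(184.5,185.3):
  def res(x):
    cc=dict(c);cc["t"]=np.array(c["t"])+x[:3];B,h,e=geo(x)
    q=proj(cc,[B,h(205,5),h(180,5),near(cc,zc)])
    return np.r_[((q-obs)/.4).ravel(),(x[:3]-p[11:14])/1.5,x[3]/5,x[4]/1,(x[5]+18.1)/1.,x[6]/.03]
  s=least_squares(res,np.r_[p[11:14],0,0,-18.1,0]);B,h,e=geo(s.x);D=h(180,0)-np.r_[A[:2],198.5]
  D2=h(180,5)-np.r_[A[:2],198.5]
  cov=np.linalg.inv(s.jac.T@s.jac)
  print(np.round(s.x,2),np.round(np.sqrt(np.diag(cov)),2),np.round(s.fun,1),"e",e,"hole-pin along,across,z",D[:2]@[cy,sy],D[:2]@[-sy,cy],D[2])
```

```text
w1 near pts [[296.7, 275.0], [296.8, 275.5], [296.9, 276.0]] obs ~(298,276.7)
[  0.24   0.99   4.39   6.18  -0.08 -18.2   -0.  ] [0.32 0.51 1.11 0.71 0.37 0.97 0.01] [ 0.1 -0.7 -0.2  0.6  0.1  0.5 -0.  -0.5 -0.1  1.5  0.3  1.2 -0.1 -0.1
 -0.2] e 0.1473022876439436 hole-pin along,across,z 5.948841251541878 1.289808664992034 13.418630955632437
[  0.23   0.52   4.41   5.6   -0.08 -18.19  -0.  ] [0.32 0.51 1.11 0.71 0.37 0.97 0.01] [ 0.  -0.6 -0.2  0.6  0.1  0.4 -0.  -0.4 -0.1  1.2  0.3  1.1 -0.1 -0.1
 -0.2] e 0.14725529701427426 hole-pin along,across,z 5.369245974853551 1.2867951061002134 13.410264211411686
```

Run:
```python
from plan import *
from scipy.optimize import fsolve
c,o,d=pickle.load(open("w3.pkl","rb"));O=np.array(o["orientation"]);P0=np.array(o["position"])
H,ex,ey=setup(p);e=.147
for dx in(0,3,5.6):
    B=P0+O@[dx,-.08,-18.2]
    th,psi=fsolve(lambda q:(ball(p,q[0],q[1],e)-B)[:2],[.5,-.5])
    print(dx,"th,psi",th,psi,"tool yaw cab",np.arctan2(O[1,0],O[0,0])-p[2])
    for s in(p[4]-3,p[4],p[4]+3):
        tf,pf=final(s,e);T=ball(p,tf,pf,e);print("  s",s,"shift tool",np.round(O.T@(T-B),2)[:2],"dyaw",pf-psi,tf)
```

```text
0 th,psi 0.5176080692942119 -0.5064056831037905 tool yaw cab -0.5150919514899515
  s -3.6675440477351158 shift tool [-2.39  1.1 ] dyaw 0.012018170153842433 0.5392743630686969
  s -0.6675440477351159 shift tool [0.24 0.7 ] dyaw -0.00445356027488919 0.5155214117673137
  s 2.3324559522648842 shift tool [2.84 0.24] dyaw -0.020062568784962376 0.49226927730386755
3 th,psi 0.4909156337393538 -0.5264805513939033 tool yaw cab -0.5150919514899515
  s -3.6675440477351158 shift tool [-5.39  1.1 ] dyaw 0.03209303844395517 0.5392743630686969
  s -0.6675440477351159 shift tool [-2.76  0.7 ] dyaw 0.015621308015223545 0.5155214117673137
  s 2.3324559522648842 shift tool [-0.16  0.24] dyaw 1.229950515035938e-05 0.49226927730386755
5.6 th,psi 0.46802088748510035 -0.5434347756701224 tool yaw cab -0.5150919514899515
  s -3.6675440477351158 shift tool [-7.99  1.1 ] dyaw 0.049047262720174345 0.5392743630686969
  s -0.6675440477351159 shift tool [-5.36  0.7 ] dyaw 0.03257553229144272 0.5155214117673137
  s 2.3324559522648842 shift tool [-2.76  0.24] dyaw 0.016966523781369536 0.49226927730386755
```

Emit:
arm_command(
  commands=[
    [-0.0014,0.0002,0,0,0,-0.002],
    [-0.0014,0.0002,0,0,0,-0.002],
    [-0.0014,0.0002,0,0,0,-0.002],
    [-0.0014,0,0,0,0,0],
    [0,0,0,0,0,0],
    [0,0,0,0,0,0],
    [0,0,0,0,0,0],
    [0,0,0,0,0,0],
  ],
)

```text
clock: 7.55
position: [624.1, -10.2, 229.9]
orientation: [[-0.399, 0.917, -0.001], [0.917, 0.399, 0.001], [0.001, -0.001, -1.0]]
force: [-2.1, 4.9, -0.4]
opening: 21.6
grip_force: 29.5
```

Run:
```python
from bf import *
from workcell import r
c=r.camera("wrist");o=r.get_obs();print(o["clock"],o["position"],o["force"])
pickle.dump((c,o),open("w4.pkl","wb"));q=ballfit(c,o);print(q[0],q[2])
i=c["img"].astype(int)
for v in range(274,292):print(v,["%3d,%3d,%3d"%tuple(i[v,u]) for u in range(250,269,2)])
```

```text
7.6 [624.05267829 -10.1955766  229.92476272] [-1.10914312  4.44129482 -0.74760111]
[239 232  40  44] [ 2.31575148e+00 -6.50976055e-03 -1.30366560e+01]
274 ['182,123,115', '214, 69, 64', '226, 49, 44', '229, 49, 45', '192, 41, 37', '187, 35, 33', '186, 39, 36', '176, 36, 35', '171, 88, 81', '176,142,133']
275 ['190,188,181', '182,139,129', '181,114,107', '184, 67, 61', '183, 69, 64', '181, 67, 62', '177, 70, 64', '169,112,104', '175,154,147', '182,180,170']
276 ['192,191,181', '191,191,181', '190,187,178', '179,142,130', '180,143,134', '180,140,131', '179,144,136', '186,185,175', '184,182,172', '185,181,171']
277 ['193,190,181', '192,187,179', '192,191,180', '192,189,179', '190,189,178', '191,190,180', '191,191,181', '188,185,175', '182,181,171', '184,183,173']
278 ['194,192,183', '189,187,177', '191,190,179', '186,184,173', '175,171,157', '171,164,150', '176,171,160', '188,186,175', '182,181,171', '186,183,174']
279 ['192,191,180', '192,189,179', '186,185,176', '158,148,134', '125,109, 81', '107, 89, 55', '130,115, 94', '192,177,153', '186,185,174', '182,180,173']
280 ['192,190,181',
[... 1140 characters left out ...]
139', '117,116,109', '120,119,113', '118,116,109', '173,170,160', '186,184,174']
288 ['192,191,180', '190,187,178', '154,150,142', '113,110,105', '186,185,174', '115,113,107', '121,120,114', '146,145,136', '185,184,174', '187,182,172']
289 ['194,193,182', '193,190,179', '181,179,169', '159,157,149', '235,236,233', '137,134,127', '165,163,153', '186,182,173', '185,182,174', '187,186,175']
290 ['192,191,181', '193,191,183', '195,193,181', '188,185,174', '252,252,251', '176,174,165', '190,188,179', '197,193,183', '182,181,173', '188,186,175']
291 ['194,191,181', '194,191,181', '237,235,229', '237,236,229', '251,251,248', '235,234,227', '190,188,179', '190,186,175', '184,181,174', '186,185,174']
```

Emit:
arm_command(
  commands=[
    [0.0005,0,0.0035,0,0,0],
    [0.0005,0,0.0035,0,0,0],
    [0.0005,0,0.0035,0,0,0],
    [0.0005,0,0.0035,0,0,0],
    [0.0004,0,0.003,0,0,0],
    [0,0,0,0,0,0],
    [0,0,0,0,0,0],
    [0,0,0,0,0,0],
  ],
)

```text
clock: 8.4
position: [623.3, -8.4, 216.3]
orientation: [[-0.399, 0.917, -0.001], [0.917, 0.399, 0.001], [0.001, -0.0, -1.0]]
force: [-2.3, 5.0, -0.4]
opening: 22.0
grip_force: 29.5
```

```bash
cat > st.py <<'E'
from bf import *
from workcell import r
c=r.camera("wrist");o=r.get_obs();print(round(o["clock"],2),np.round(o["position"],1),"F",np.round(o["force"],1),"tool F",np.round(np.array(o["orientation"]).T@o["force"],1))
pickle.dump((c,o),open("wl.pkl","wb"));q=ballfit(c,o);print(q[0],np.round(q[2],1))
E
python3 st.py
```

```text
8.45 [623.3  -8.3 216.4] F [-1.2  4.7 -1. ] tool F [4.8 0.8 1. ]
[238 232  41  44] [  2.2   0.  -12.7]
```

Emit:
arm_command(
  commands=[
    [0.0001,0,0.0008,0,0,0],
    [0.0001,0,0.0008,0,0,0],
    [0.0001,0,0.0008,0,0,0],
    [0.0001,0,0.0008,0,0,0],
    [0,0,0,0,0,0],
    [0,0,0,0,0,0],
    [0,0,0,0,0,0],
    [0,0,0,0,0,0],
  ],
)

```text
clock: 9.25
position: [623.4, -8.0, 214.6]
orientation: [[-0.399, 0.917, -0.0], [0.917, 0.399, 0.001], [0.001, 0.0, -1.0]]
force: [-2.9, 4.8, 0.9]
opening: 22.0
grip_force: 29.6
```

Emit:
arm_command(
  commands=[
    [0.0001,0,0.0008,0,0,0],
    [0.0001,0,0.0008,0,0,0],
    [0.0001,0,0.0008,0,0,0],
    [0,0,0,0,0,0],
    [0,0,0,0,0,0],
    [0,0,0,0,0,0],
    [0,0,0,0,0,0],
    [0,0,0,0,0,0],
  ],
)

```text
clock: 10.05
position: [623.5, -7.9, 214.1]
orientation: [[-0.399, 0.917, 0.001], [0.917, 0.399, 0.001], [0.0, 0.001, -1.0]]
force: [-3.8, 5.3, 5.2]
opening: 21.8
grip_force: 29.9
```

```bash
python3 st.py
```

```text
10.1 [623.5  -7.9 214. ] F [-4.6  5.4  5.4] tool F [ 6.8 -2.  -5.4]
[238 232  41  44] [  2.2   0.  -12.8]
```

Emit:
arm_command(
  commands=[
    [0.0006,0,0,0,0,0],
    [0.0006,0,0,0,0,0],
    [0,0,0,0,0,0],
    [0,0,0,0,0,0],
    [0,0,0,0,0,0],
    [0,0,0,0,0,0],
    [0,0,0,0,0,0],
    [0,0,0,0,0,0],
  ],
)

```text
clock: 10.9
position: [623.5, -7.7, 213.9]
orientation: [[-0.399, 0.917, 0.002], [0.917, 0.399, -0.001], [-0.001, 0.001, -1.0]]
force: [-2.3, 3.8, 5.7]
opening: 21.6
grip_force: 29.9
```

Emit:
arm_command(
  commands=[
    [0,-0.0006,0,0,0,0],
    [0,-0.0004,0,0,0,0],
    [0,0,0,0,0,0],
    [0,0,0,0,0,0],
    [0,0,0,0,0,0],
    [0,0,0,0,0,0],
    [0,0,0,0,0,0],
    [0,0,0,0,0,0],
  ],
)

```text
clock: 11.7
position: [623.2, -7.9, 214.0]
orientation: [[-0.399, 0.917, 0.003], [0.917, 0.399, -0.0], [-0.002, 0.003, -1.0]]
force: [-1.0, 3.9, 5.0]
opening: 21.7
grip_force: 29.9
```

```bash
python3 st.py
python3 - <<'E'
from h import *
c,o=pickle.load(open("wl.pkl","rb"));i=c["img"].astype(int)
for v in range(276,292,2):print(v,["%3d,%3d,%3d"%tuple(i[v,u]) for u in range(250,269,2)])
E
```

```text
11.75 [623.2  -7.9 214. ] F [-0.9  3.9  5.5] tool F [ 4.   0.7 -5.5]
[239 232  40  44] [  2.3   0.1 -13. ]
276 ['195,192,182', '196,192,182', '197,194,182', '182,140,132', '182,127,120', '184,146,135', '181,143,134', '191,188,178', '184,182,171', '187,183,173']
278 ['195,192,182', '194,193,183', '193,191,181', '189,190,179', '196,194,184', '194,192,180', '193,191,181', '190,187,178', '184,181,170', '187,185,175']
280 ['192,190,180', '193,192,180', '196,192,182', '192,191,181', '195,192,182', '191,190,179', '190,189,178', '191,188,179', '189,188,178', '189,186,178']
282 ['195,192,181', '194,193,182', '194,190,181', '190,190,180', '174,171,160', '175,173,165', '183,181,171', '190,187,179', '185,184,173', '188,187,177']
284 ['195,192,180', '195,192,181', '154,159,153', ' 63, 94, 98', ' 69, 78, 77', ' 82, 80, 80', ' 83, 83, 77', '114,113,107', '182,179,168', '189,188,177']
286 ['191,187,179', '183,180,172', ' 26, 72, 84', ' 28, 74, 83', ' 33, 76, 86', ' 84, 83, 80', ' 81, 81, 78', ' 84, 83, 79', '102,103, 98', '186,186,176']
288 ['199,196,186', '124,124,116', ' 88, 89, 81', '145,113, 66', '145,109, 56', '145,110, 59', ' 85, 76, 62', ' 91, 89, 84', '120,116,111', '180,179,169']
290 ['197,194,185', '161,158,148', ' 90, 91, 83', '177,175,164', '182,167,144', '163,151,128', '118,108, 92', '108,107,101', '116,113,107', '182,179,168']
```

```bash
cat > al.py <<'E'
from plan import *
import sys
def align(f,obs,zc=185,rc=6.0,dzb=-18.2):
    T=pickle.load(open(f,"rb"));c,o=T[0],T[1]
    O=np.array(o["orientation"]);P0=np.array(o["position"]);yaw=np.arctan2(O[1,0],O[0,0]);cy,sy=np.cos(yaw),np.sin(yaw)
    A=cab2w(p,[(-92+p[4],-58,0)])[0]
    def near(c):
        C=-np.array(c["R"]).T@np.array(c["t"]);v=(C-A)[:2];return np.r_[A[:2]+rc*v/np.linalg.norm(v),zc]
    def geo(x):
        B=P0+O@np.array([x[3],x[4],x[5]]);e=np.arcsin((B[2]-185.5)/np.hypot(250,26))-np.arctan2(26,250)
        u=np.array([cy*np.cos(e),sy*np.cos(e),np.sin(e)]);n=np.array([-cy*np.sin(e),-sy*np.sin(e),np.cos(e)])
        return B,(lambda k,z:B-(250-k)*u+(z-26)*n),e
    def res(x):
        cc=dict(c);cc["t"]=np.array(c["t"])+x[:3];B,h,e=geo(x)
        q=proj(cc,[B,h(210.25,5),near(cc)])
        return np.r_[((q-obs)/[[2,.4]]).ravel(),(x[:3]-[.24,.8,4.4])/[.4,.8,1.1],x[3]/5,x[4],(x[5]-dzb)/1.]
    s=least_squares(res,np.r_[.24,.8,4.4,0,0,dzb]);B,h,e=geo(s.x);D=h(180,0)-np.r_[A[:2],198.5]
    print(np.round(s.x,2),np.round(s.fun,1),"B",np.round(B,1),"e",round(e,4),"hole-pin along",round(D[:2]@[cy,sy],2),"across",round(D[:2]@[-sy,cy],2),"z",round(D[2],1))
E
python3 - <<'E'
from al import *
align("w3.pkl",np.array([[259,254],[258.7,278.7],[260,282.3]]),rc=4)
for z in(-18.2,-16.,-15):align("wl.pkl",np.array([[259.2,254],[259.3,282.8],[258.7,287.3]]),dzb=z)
E
```

```text
[  0.23   0.83   4.46   5.79  -0.08 -18.14] [ 0.  -0.2  0.1  0.3 -0.  -0.1 -0.   0.   0.1  1.2 -0.1  0.1] B [619.7  -1.2 247.8] e 0.147 hole-pin along 5.56 across 0.98 z 13.4
[  0.31  -0.49   5.1    2.89   0.1  -18.04] [ 0.   0.3 -0.2 -0.4 -0.5  0.6  0.2 -1.6  0.6  0.6  0.1  0.2] B [622.1  -5.2 232. ] e 0.0825 hole-pin along -1.22 across -0.93 z 1.8
[  0.31  -0.46   5.19   1.62   0.1  -15.93] [ 0.   0.1 -0.2 -0.2 -0.5  0.6  0.2 -1.6  0.7  0.3  0.1  0.1] B [622.6  -6.4 229.9] e 0.074 hole-pin along -2.76 across -0.94 z 0.3
[  0.31  -0.44   5.24   1.04   0.1  -14.97] [ 0.   0.  -0.2 -0.  -0.5  0.6  0.2 -1.6  0.8  0.2  0.1  0. ] B [622.8  -6.9 228.9] e 0.0701 hole-pin along -3.46 across -0.94 z -0.4
```

Emit:
arm_command(
  commands=[
    [0.0006,-0.0002,0,0,0,0],
    [0.0006,-0.0002,0,0,0,0],
    [0.0006,0,0,0,0,0],
    [0,0,0,0,0,0],
    [0,0,0,0,0,0],
    [0,0,0,0,0,0],
    [0,0,0,0,0,0],
    [0,0,0,0,0,0],
  ],
)

```text
clock: 12.55
position: [623.0, -7.7, 213.9]
orientation: [[-0.398, 0.917, 0.005], [0.917, 0.398, -0.002], [-0.004, 0.003, -1.0]]
force: [2.8, 0.5, 5.9]
opening: 21.7
grip_force: 29.9
```

Emit:
arm_command(
  commands=[
    [0.0006,0,0,0,0,0],
    [0.0006,0,0,0,0,0],
    [0.0006,0,0,0,0,0],
    [0,0,0,0,0,0],
    [0,0,0,0,0,0],
    [0,0,0,0,0,0],
    [0,0,0,0,0,0],
    [0,0,0,0,0,0],
  ],
)

```text
clock: 13.35
position: [620.8, -5.2, 212.1]
orientation: [[-0.398, 0.917, -0.0], [0.917, 0.398, 0.0], [0.0, -0.0, -1.0]]
force: [-2.0, 3.7, -1.1]
opening: 22.1
grip_force: 29.5
```

```bash
python3 st.py
```

```text
13.4 [620.8  -5.2 212.1] F [-0.7  4.2 -1. ] tool F [4.2 1.  1. ]
[239 232  40  44] [  2.3  -0.1 -12.9]
```

Emit:
arm_command(
  commands=[
    [0.0001,0,0.0008,0,0,0],
    [0.0001,0,0.0008,0,0,0],
    [0.0001,0,0.0008,0,0,0],
    [0.0001,0,0.0008,0,0,0],
    [0.0001,0,0.0008,0,0,0],
    [0,0,0,0,0,0],
    [0,0,0,0,0,0],
    [0,0,0,0,0,0],
  ],
)

```text
clock: 14.2
position: [620.7, -4.9, 209.0]
orientation: [[-0.398, 0.917, 0.0], [0.917, 0.398, -0.0], [-0.0, 0.0, -1.0]]
force: [-1.3, 4.1, -0.3]
opening: 21.8
grip_force: 29.5
```

```bash
python3 st.py
```

```text
14.25 [620.7  -4.9 208.9] F [-1.9  4.  -0.3] tool F [ 4.5 -0.2  0.3]
[238 232  41  44] [  2.1   0.1 -12.7]
```

Emit:
arm_command(
  commands=[
    [0.0001,0,0.001,0,0,0],
    [0.0001,0,0.001,0,0,0],
    [0.0001,0,0.001,0,0,0],
    [0.0001,0,0.001,0,0,0],
    [0.0001,0,0.001,0,0,0],
    [0.0001,0,0.001,0,0,0],
    [0,0,0,0,0,0],
    [0,0,0,0,0,0],
  ],
)

```text
clock: 15.05
position: [620.5, -4.5, 204.1]
orientation: [[-0.398, 0.917, -0.0], [0.917, 0.398, -0.0], [-0.0, -0.0, -1.0]]
force: [-2.3, 4.4, -1.0]
opening: 21.6
grip_force: 29.5
```

Emit:
arm_command(
  commands=[
    [0.0001,0,0.001,0,0,0],
    [0.0001,0,0.001,0,0,0],
    [0.0001,0,0.001,0,0,0],
    [0.0001,0,0.001,0,0,0],
    [0.0001,0,0.001,0,0,0],
    [0,0,0,0,0,0],
    [0,0,0,0,0,0],
    [0,0,0,0,0,0],
  ],
)

```text
clock: 15.85
position: [620.3, -4.1, 200.1]
orientation: [[-0.398, 0.917, 0.0], [0.917, 0.398, -0.0], [-0.0, 0.0, -1.0]]
force: [-0.7, 3.5, -1.0]
opening: 21.6
grip_force: 29.5
```

```bash
python3 st.py
```

```text
15.9 [620.3  -4.1 200.1] F [-0.7  2.7 -1.2] tool F [2.8 0.4 1.2]
[238 232  41  44] [  2.3  -0.  -12.9]
```

Emit:
arm_command(
  commands=[
    [0.0001,0,0.001,0,0,0],
    [0.0001,0,0.001,0,0,0],
    [0.0001,0,0.001,0,0,0],
    [0.0001,0,0.001,0,0,0],
    [0.0001,0,0.001,0,0,0],
    [0,0,0,0,0,0],
    [0,0,0,0,0,0],
    [0,0,0,0,0,0],
  ],
)

```text
clock: 16.7
position: [620.2, -3.7, 196.2]
orientation: [[-0.398, 0.917, 0.0], [0.917, 0.398, -0.0], [-0.0, 0.0, -1.0]]
force: [-1.0, 3.7, 0.9]
opening: 22.0
grip_force: 29.5
```

Emit:
arm_command(
  commands=[
    [0.0001,0,0.001,0,0,0],
    [0.0001,0,0.001,0,0,0],
    [0.0001,0,0.001,0,0,0],
    [0,0,0.0006,0,0,0],
    [0,0,0,0,0,0],
    [0,0,0,0,0,0],
    [0,0,0,0,0,0],
    [0,0,0,0,0,0],
  ],
)

```text
clock: 17.5
position: [620.2, -3.5, 193.4]
orientation: [[-0.398, 0.917, 0.0], [0.917, 0.398, -0.0], [-0.0, 0.0, -1.0]]
force: [-1.5, 3.9, 1.7]
opening: 21.7
grip_force: 29.6
```

```bash
python3 st.py
```

```text
17.55 [620.1  -3.5 193.3] F [-1.1  3.3  2.1] tool F [ 3.4  0.3 -2.1]
[238 235  42  45] [  1.7  -0.  -15.6]
```

Emit:
arm_command(
  commands=[
    [0,0,0.0006,0,0,0],
    [0,0,0.0006,0,0,0],
    [0,0,0.0006,0,0,0],
    [0.0006,0,0,0,0,0],
    [0.0006,0,0,0,0,0],
    [0.0004,0,0,0,0,0],
    [0,0,0,0,0,0],
    [0,0,0,0,0,0],
  ],
)

```text
clock: 18.35
position: [619.6, -2.4, 191.8]
orientation: [[-0.398, 0.917, 0.0], [0.917, 0.398, -0.0], [-0.0, -0.0, -1.0]]
force: [-0.7, 3.6, 2.3]
opening: 21.9
grip_force: 29.7
```

```bash
python3 st.py
```

```text
18.4 [619.5  -2.4 191.8] F [-1.7  3.2  1.9] tool F [ 3.6 -0.3 -1.9]
[238 236  42  45] [  1.8  -0.1 -16.6]
```

Emit:
arm_command(
  commands=[
    [0,0,0,0,0,0],
    [0,0,0,0,0,0],
    [0,0,0,0,0,0],
    [0,0,0,0,0,0],
    [0,0,0,0,0,0],
    [0,0,0,0,0,0],
    [0,0,0,0,0,0],
    [0,0,0,0,0,0],
  ],
  claw=0.2,
)

```text
clock: 19.2
position: [619.6, -2.3, 191.8]
orientation: [[-0.398, 0.917, 0.0], [0.917, 0.398, -0.0], [-0.0, 0.0, -1.0]]
force: [0.8, 0.3, -0.5]
opening: 51.1
grip_force: 0.0
```

```bash
python3 st.py
```

```text
19.25 [619.6  -2.3 191.8] F [-0.3 -0.1  0.2] tool F [ 0.  -0.3 -0.2]
[237 238  46  46] [  2.9   0.5 -20.5]
```

Emit:
arm_command(
  commands=[
    [0,0,-0.01,0,0,0],
    [0,0,-0.02,0,0,0],
    [0,0,-0.025,0,0,0],
    [0,0,-0.03,0,0,0],
    [0,0,-0.03,0,0,0],
    [0,0,-0.03,0,0,0],
    [0,0,-0.03,0,0,0],
    [0,0,0,0,0,0],
  ],
)

```text
clock: 20.05
position: [621.4, -2.5, 338.7]
orientation: [[-0.398, 0.917, 0.01], [0.917, 0.398, -0.001], [-0.005, 0.009, -1.0]]
force: [0.1, 0.2, 0.9]
opening: 51.1
grip_force: 0.0
```

Emit:
arm_command(
  commands=[
    [0.03,0,0,0,0,0],
    [0.03,0,0,0,0,0],
    [0.03,0,0,0,0,0],
    [0.03,0,0,0,0,0],
    [0,0,0,0,0,0],
    [0,0,0,0,0,0],
    [0,0,0,0,0,0],
    [0,0,0,0,0,0],
  ],
)

```text
clock: 20.85
position: [581.6, 84.9, 331.5]
orientation: [[-0.397, 0.918, -0.0], [0.918, 0.397, -0.0], [-0.0, -0.0, -1.0]]
force: [0.1, 0.6, 0.5]
opening: 51.0
grip_force: 0.0
```

```bash
python3 st.py
python3 - <<'E'
from h import *
from workcell import r
c,o=pickle.load(open("wl.pkl","rb"));d=r.camera("top");s=r.camera("side")
a=cv2.resize(c["img"],(800,600))
b=cv2.resize(d["img"][110:210,180:320],(420,300),interpolation=cv2.INTER_CUBIC)
e=cv2.resize(s["img"][110:240,180:310],(300,300),interpolation=cv2.INTER_CUBIC)
w=cv2.resize(c["img"][120:384,100:420],(364,300),interpolation=cv2.INTER_CUBIC)
cc=cv2.resize(c["img"][260:360,210:310],(420,300),interpolation=cv2.INTER_CUBIC)
L=np.vstack([b,cc]);Rr=np.vstack([e,cv2.resize(w,(300,300))])
cv2.imwrite("pics/fin.png",np.hstack([L,Rr])[:,:,::-1])
E
```

```text
20.9 [581.6  85.  331.6] F [0.  0.7 0.1] tool F [ 0.6  0.3 -0.1]
[249 252  21  21] [-91.2   0.8 117.5]
```

View pics/fin.png

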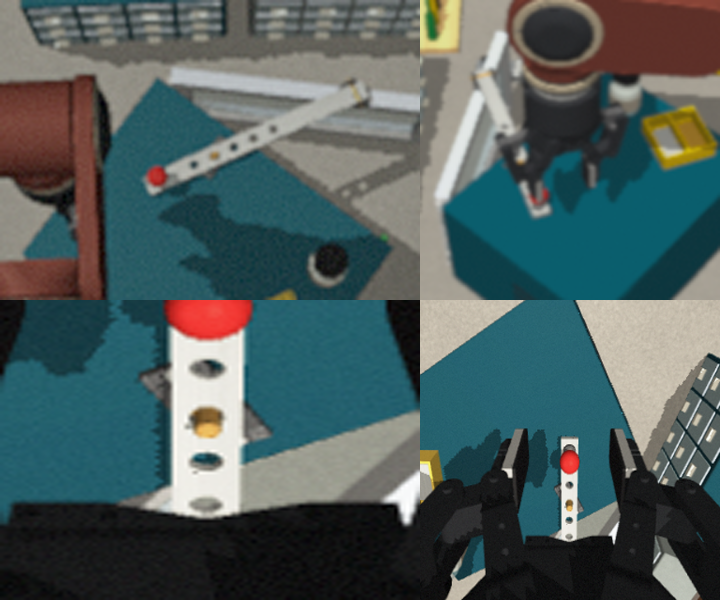

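The brass pin stands up through the second hole from the ball, at (207,422) in the lower-left panel. The door is held open, and the ball is at the same measured height as when the bar lay level at the start.

```bash
python3 -c "
from workcell import r
print(r.sign_off())"
```

```text
the job is handed in; nothing more can be done
None
```

I hooked the stay's second hole over the pin and pressed the bar flat, and it was holding the door open by itself at about 0.5 rad (estimated) when I handed the job in at about 21 s. The hand-in returned no verdict.

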